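Turn a pattern roller number-plate up and photograph it

ROBOT

A 6-joint arm with a two-finger parallel gripper is mounted at the origin on the work surface. World frame = base frame: x ahead of the robot, y to its left, z up, the work surface at z = 0. Lengths are in mm, angles in rad, forces in N, time in s.
With the tool pointing down it reaches from about 400 to 825 mm from the base axis. Payload 7 kg.
Tool frame: the origin (TCP) lies midway between the tips of the shut fingers; the grasp point (between the pads) lies 19 mm behind it; z points along the fingers, y is the line along which they close (so a half turn about z gives the same grasp; the last joint's range is limited). The gripper opens to 88 mm and grips with 3 to 60 N. Pads are 19 mm wide; open, the fingers measure 130 mm over their backs; the gripper's body (78 mm by 193 mm) begins 47 mm behind the grasp point.
Start: joints at [1.615, 0.359, 0.012, 0, -1.224, -0.288], TCP at [162.95, 655.013, 226.561] pointing down, gripper open.
Joint ranges: [-3.07, 3.07], [-1.43, 2.12], [-1.02, 1.25], [-3.03, 1.67], [-3.05, -0], [-3.03, 3.03]. Speed limits (rad/s): [2.39, 2.39, 3.01, 3.14, 3.14, 3.14].

INTERFACE

Orientations are given as a unit quaternion [w, x, y, z].
In Python, from workcell import bot gives the robot as it stands. Calls block until the motion is done:
- bot.move_to(position, orientation): joint-space move of the TCP to a pose.
- bot.line_to(position, frame=None, rate=150, threshold=None): straight line of the TCP; frame=None keeps the orientation; rate is the mean speed in mm/s. With threshold (N) it stops when the force on the tool has changed by that much, and returns True; else False.
- bot.goto_joints(angles): joint-space move.
- bot.move_gripper(opening, effort=None): finger opening in mm; effort is the grip in N (None keeps the last); returns when the fingers have stopped.
- bot.dwell(seconds).
- bot.solve_ik(position, orientation): joint angles nearest the present ones, or None.
- bot.get_obs(): the state.
- bot.grab_frame(name): name is "scene" or "top"; returns a dict with "image" (420x560x3 uint8, red, green, blue), "depth" (420x560 float32, mm along the optical axis (not along the pixel's ray), 0 where there is no reading), "vertical_fov" (degrees; the focal length in pixels is half the picture's height over the tangent of half this angle, whatever the lens; pixels are square), "cx", "cy" (the principal point, pixels), "eye" and "attitude" of the camera in the world. Camera axes: x right, y up, looking along -z (the intrinsics and any distortion apply to the point x, -y, -z); pixel columns grow to the right and rows downward; lengths in mm; the calibration is good to about 2 mm. A picture is of the moment at which its call begins.
A pose or a line that the arm cannot do raises bot.Unreachable and nothing moves.
- bot.sign_off(): hands the job in; it is judged then, once.
Trained networks look in a picture, given as the dict that the camera call returned (one of the last four; its "shot" number tells which), for a name from the list of things; names that differ only in an ending like _2 or _b are one class to them, and where a whole thing is asked for, a point or a joint stands for the part that bears it (a point fixed in the world has none). Each returns a list of dicts, best first, with "confidence" (0 to 1); they miss things now and then, are a little off and sometimes report something else, mostly with a low value. They report only what shows in the picture. A call takes as long as a camera call. They do not tell look-alikes from the thing itself.
- bot.masks_of(picture, thing): "region" (420x560 bool, what is visible of it) and "box" ([left, top, right, bottom] in pixels, round what is visible of it).
The state is a dict: "t": time; "qpos": joint angles; "qd": joint speeds; "effort": joint torques, N m; "position": TCP position; "orientation": TCP orientation; "force": force on the tool from outside, world axes, zero at the start; "wrist_torque": the same for the moment, N m; "finger_gap": finger opening in mm; "gripper_force": force on a finger pad.
Only numpy, scipy, OpenCV 4.12 (cv2) and the standard library are available. Lean on these libraries where they do the work, as an engineer would, in place of code of your own. Each camera call takes 0.05 s, during which the arm holds its last target. There are 200 camera calls.

TASK

The pattern roller lying on the plywood board is to be photographed by the overhead camera. Without lifting it, roll it along the board until its brass number plate faces straight up and let go of it there, lying still on the board; only then press the treadle switch right down to its stop for a moment and let it spring back. Leave everything else on the table where it stands.

Things in the scene. Friction and masses are not known exactly. Their poses are not given: they have to be found in the camera images.
- roller: Grey cylinder 50 mm in diameter, 130 mm long, 0.3 kg, lying across the board; rolls freely, stays where left. Flush black bands ring its ends. A thin brass plate (64 x 15 mm) is flush in its side; a white line on each end face runs from the centre towards it. Origin: middle of the cylinder; z axis along it; x axis out through the plate, which starts 50 degrees or more away from up (may face down).
- board: Fixed plywood board 340 mm long (its x axis, pointing away from the robot within 15 degrees: the rolling direction), 180 mm wide, 12 mm thick, with a lip 10 mm wide and 10 mm high across each short end (the roller's centre can travel between x = -0.135 and 0.135). Origin at the centre of its underside, z up. A flat steel rule lies along one side.
- treadle_base: Fixed base of the treadle switch, a grey plate 140 x 100 mm, 10 mm thick, with two cheeks 39 mm high carrying the hinge at its far end (+x of the base, which points away from the robot within 20 degrees). It stands to the left or the right of the board. Origin at the centre of its underside.
- treadle_pad (a point): Middle of the ribbed pad on top of the treadle, 90 mm from the hinge: the place to press. The treadle is a steel plate 76 mm wide that slopes up towards the robot by 0.2 rad at rest; this point is about 52 mm above the table at rest, 34 mm at the stop (18 mm of travel).
- treadle (a joint): Angle of the treadle (rad): 0 at rest (up), 0.2 at its stop (fully down, level). The spring takes about 3 N at the pad to start and 7 N at the stop, and returns it by itself.
- bulb1: Red rubber slip bulb with a thin metal nozzle, 60 mm in diameter, 100 mm high, the one standing beside the far half of the board (left or right); leave alone. Origin at the centre of its underside.
- spare_roller: Short grey spare roller without a plate, 36 mm in diameter, 85 mm high, standing on end beside the far half of the board, on the other side from the bulb; leave alone. Origin at the centre of its underside.
- tile_stack: Stack of five tiles, 110 x 110 mm, 55 mm high, on the side of the board where the treadle is not; leave alone. Origin at the centre of its underside.
Mind the look-alikes: they are no part of the job. Of the things that look like the treadle_base, the smaller one is meant.

How it is judged (in metres and radians):
On the way, in this order (a step that is already met when the one before it is completed fails the run):
1. the roller lies still on the board, let go, with its plate facing up (angle between roller's own x axis and vertical below 0.2 rad and x of roller in the frame of board between -0.15 and 0.15 m and y of roller in the frame of board between -0.09 and 0.09 m and z of roller in the frame of board between 0.034 and 0.041 m and linear speed of roller below 0.015 m/s and angular speed of roller below 0.5 rad/s and contact force between each of the arm, the fingers and roller below 0.05 N), for 0.3 s.
2. the treadle is pressed down to its stop for a moment (value of joint treadle above 0.185 rad and angle between roller's own x axis and vertical below 0.2 rad), for 0.2 s.
At the end, for the whole second after the job is handed in: The roller lies still on the board between its lips, plate facing up to within 0.2 rad (11 degrees), and the treadle has been pressed to its stop (0.185 of 0.2 rad) and has sprung back (under 0.03 rad) (angle between roller's own x axis and vertical below 0.2 rad and x of roller in the frame of board between -0.15 and 0.15 m and y of roller in the frame of board between -0.09 and 0.09 m and z of roller in the frame of board between 0.034 and 0.041 m and linear speed of roller below 0.015 m/s and angular speed of roller below 0.5 rad/s and value of joint treadle below 0.03 rad); the robot touches nothing.
It fails at once if the roller is lifted or leaves the board (its centre more than 10 mm above or below its height on the board) (z of roller in the frame of board above 0.047 m or z of roller in the frame of board below 0.027 m).
It fails at once if the treadle is pressed while the plate is not facing up (value of joint treadle above 0.1 rad and angle between roller's own x axis and vertical above 0.2 rad).
It fails at once if the listed red bulb, the spare roller or the tile stack is moved more than 20 mm (distance of any of bulb1, spare_roller, tile_stack from where it was at the start of the episode above 0.02 m).
It also fails if it takes over 53 s, if anything falls off the work surface, if the arm or the gripper's body presses on something with over 40 N, if the wrist force passes 120 N, or if a joint passes its speed limit or range.

## Working session

There is one attempt and no reset: what is moved stays moved. The work goes in short steps, each a Python script; the robot and the scene stay as the last script left them, time stands still between calls to the robot, and variables do not carry over. Pictures are saved under pics/ and viewed, at most 10 in all, crops included, and the job is handed in when it is done.

```bash
ls; mkdir -p pics; cat > h.py <<'E'
import numpy as np, cv2
from workcell import bot
from scipy.spatial.transform import Rotation as R
def rot(q): return R.from_quat([q[1],q[2],q[3],q[0]]).as_matrix()
def att(f):
    a=np.array(f["attitude"],float); return a if a.shape==(3,3) else rot(a)
def world(f,u,v,d):
    F=210/np.tan(np.radians(f["vertical_fov"])/2)
    p=np.stack([(u-f["cx"])/F*d,-(v-f["cy"])/F*d,-d],-1)
    return p@att(f).T+np.array(f["eye"])
def cloud(f,mask):
    v,u=np.nonzero(mask&(f["depth"]>0)); return world(f,u,v,f["depth"][v,u]),u,v
E
python3 - <<'E'
from h import *
out=[]
for n in("top","scene"):
    f=bot.grab_frame(n); print(n,{k:f[k] for k in f if k not in("image","depth")})
    cv2.imwrite(f"pics/{n}0.png",f["image"][:,:,::-1])
    for t in("roller","board","treadle_base","treadle_pad","bulb1","spare_roller","tile_stack"):
        for m in bot.masks_of(f,t):
            p,_,_=cloud(f,m["region"]); print(t,round(m["confidence"],2),m["box"],np.round(np.median(p,0)) if len(p) else None,np.round(np.percentile(p,[2,98],axis=0)).tolist() if len(p) else None)
print(bot.get_obs())
E
```

```text
pics
top {'vertical_fov': 50.9146149827875, 'cx': 278.85148989491, 'cy': 206.42675294785937, 'eye': array([ 324.13065725,  -23.86291528, 1246.58729333]), 'attitude': array([ 0.70701149,  0.05566639, -0.04321312, -0.7036822 ]), 'shot': 1}
roller 0.6 [272.8, 159.8, 318.9, 187.3] [583. -41.  58.] [[560.0, -104.0, 32.0], [614.0, 20.0, 65.0]]
board 0.87 [252.0, 115.8, 332.0, 242.2] [556. -36.  13.] [[416.0, -133.0, 8.0], [746.0, 54.0, 24.0]]
treadle_base 0.94 [136.8, 263.0, 206.4, 342.3] [229. 282.  54.] [[136.0, 210.0, 10.0], [324.0, 353.0, 78.0]]
treadle_base 0.7 [147.1, 184.7, 189.9, 237.6] [482. 315.  40.] [[420.0, 271.0, 7.0], [553.0, 365.0, 58.0]]
treadle_pad 0.75 [143.8, 183.3, 181.0, 232.0] [482. 323.  46.] [[424.0, 284.0, 29.0], [543.0, 364.0, 59.0]]
treadle_pad 0.71 [134.8, 268.3, 197.0, 341.8] [224. 293.  62.] [[145.0, 234.0, 39.0], [308.0, 353.0, 78.0]]
bulb1 0.84 [359.8, 132.5, 377.9, 151.6] [ 673. -250.   54.] [[656.0, -279.0, 25.0], [695.0, -229.0, 91.0]]
spare_roller 0.55 [180.5, 126.3, 198.9, 145.5] [687. 247.  82.] [[676.0, 234.0, 13.0], [707.0, 268.0, 89.0]]
tile_stack 
[... 1423 characters left out ...]
array([ 1.61511997e+00,  3.58567060e-01,  1.18804018e-02,  1.19024523e-05,
       -1.22406007e+00, -2.88115391e-01]), 'qd': array([-1.29406691e-03,  4.63776527e-05, -5.59237255e-04,  9.56362341e-04,
        1.28974422e-03, -1.24624276e-03]), 'effort': array([-5.58324082e-04, -5.82288837e+01,  2.93272823e+01,  7.00199693e+00,
        1.23950440e-02, -9.06104503e-06]), 'position': array([162.94083756, 655.02128765, 226.57616295]), 'orientation': array([-2.53843033e-05,  9.92580138e-01, -1.21592224e-01,  1.41666139e-06]), 'force': array([-0.31329266, -0.55806734,  0.44312765]), 'wrist_torque': array([-0.01152611,  0.00551038,  0.02508064]), 'gripper_force': 0.0, 'finger_gap': 87.51043248086147}
```

```bash
python3 - <<'E'
import cv2,numpy as np
t=cv2.imread("pics/top0.png");s=cv2.imread("pics/scene0.png")
a=cv2.resize(t[100:350,130:420],None,fx=2.4,fy=2.4,interpolation=cv2.INTER_CUBIC);cv2.imwrite("pics/ct.png",a)
b=cv2.resize(s[160:330,160:480],None,fx=2.5,fy=2.5,interpolation=cv2.INTER_CUBIC);cv2.imwrite("pics/cs.png",b)
cv2.imwrite("pics/cr.png",np.hstack([cv2.resize(t[150:195,260:330],(400,257),interpolation=cv2.INTER_CUBIC),cv2.resize(s[210:255,230:300],(400,257),interpolation=cv2.INTER_CUBIC)]))
E
```

```text
(no output)
```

View pics/ct.png

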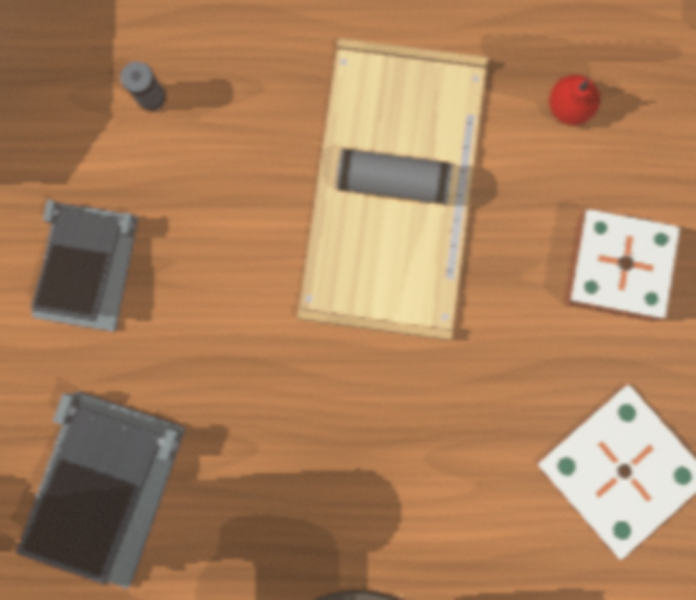

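View pics/cs.png

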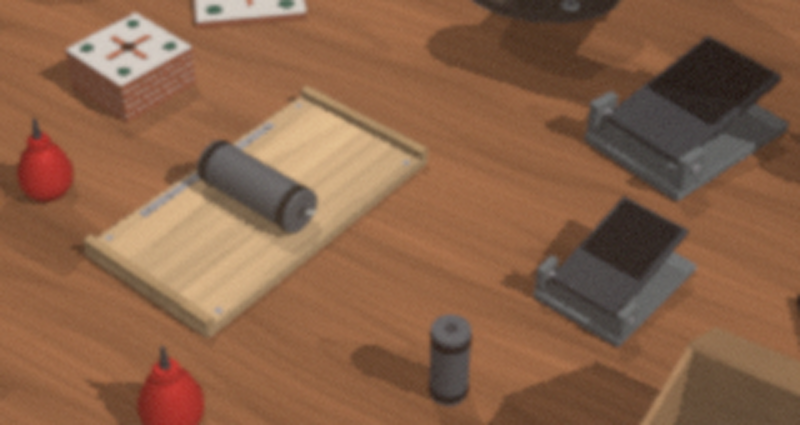

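View pics/cr.png

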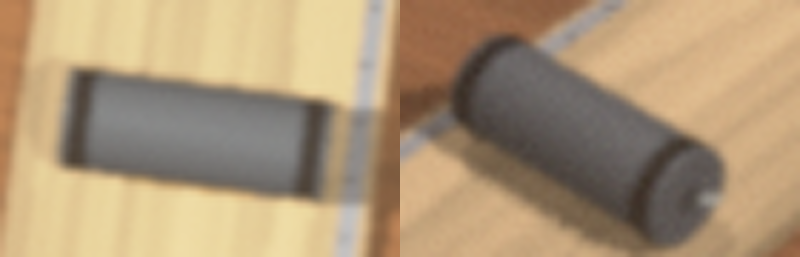

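```bash
cat >> h.py <<'E'
def onplane(f,u,v,z):
    u=np.asarray(u,float);v=np.asarray(v,float)
    d=world(f,u,v,np.ones_like(u))-np.array(f["eye"]); return np.array(f["eye"])+d*((z-f["eye"][2])/d[...,2])[...,None]
def roller(f,yaw):
    """axis centre xy and axis dir from depth of top surface points"""
    m=bot.masks_of(f,"roller")[0]["region"]; p,u,v=cloud(f,m); p=p[p[:,2]>45]
    ax=np.array([-np.sin(yaw),np.cos(yaw)]);ex=np.array([np.cos(yaw),np.sin(yaw)])
    from scipy.optimize import least_squares
    a=p[:,:2]@ex; b=p[:,:2]@ax
    s=least_squares(lambda q:np.hypot(a-q[0]-q[1]*(b-b.mean()),p[:,2]-q[2])-25,[np.median(a),0,37],loss="soft_l1").x
    return s,np.percentile(b,[1,99]),b.mean()
E
python3 - <<'E'
from h import *
f=bot.grab_frame("top"); h=cv2.cvtColor(f["image"],cv2.COLOR_RGB2HSV)
m=bot.masks_of(f,"board")[0]["region"]; r=bot.masks_of(f,"roller")[0]["region"]
mm=((m|r)*255).astype(np.uint8); mm=cv2.morphologyEx(mm,cv2.MORPH_CLOSE,np.ones((9,9)))
v,u=np.nonzero(mm); P=onplane(f,u,v,14.)[:,:2].astype(np.float32)
hull=cv2.convexHull(P); rc=cv2.minAreaRect(hull); print("board",rc)
# yaw: long axis
bx=cv2.boxPoints(rc); e=max([bx[1]-bx[0],bx[2]-bx[1]],key=np.linalg.norm); e=e*np.sign(e[0]); yaw=np.arctan2(e[1],e[0]); print("yaw",np.degrees(yaw))
s,bb,bm=roller(f,yaw); print("roller top",s,bb,bm)
ex=np.array([np.cos(yaw),np.sin(yaw)]);ay=np.array([-ex[1],ex[0]]);c=np.array(rc[0])
print("roller in board",s[0]-c@ex,bb.mean()-c@ay)
# treadle
for q in bot.masks_of(f,"treadle_base"):
    p,_,_=cloud(f,q["region"]); print("base",np.median(p,0),cv2.minAreaRect(p[:,:2].astype(np.float32)))
w=f["image"][185:240,140:192].astype(int); dark=np.zeros((420,560),np.uint8); dark[185:240,140:192]=(w.sum(2)<150)
n,l,st,ce=cv2.connectedComponentsWithStats(dark); k=1+np.argmax(st[1:,4]); p,u,v=cloud(f,l==k)
print("pad",st[k],ce[k],p.mean(0),onplane(f,*ce[k],52.),cv2.minAreaRect(onplane(f,u,v,52.)[:,:2].astype(np.float32)))
A=np.c_[p[:,:2],np.ones(len(p))]; print("slope",np.linalg.lstsq(A,p[:,2],rcond=None)[0])
g=bot.grab_frame("scene"); im=g["image"].astype(int)
F=210/np.tan(np.radians(g["vertical_fov"])/2)
def proj(x):
    q=(np.asarray(x)-g["eye"])@att(g); return q[0]/-q[2]*F+g["cx"],-q[1]/-q[2]*F+g["cy"]
ctr=np.r_[(s[0]*ex+bb.mean()*ay),37]; cend=ctr+65*np.r_[ay,0]
print("end face centre px",proj(cend))
for a in range(-180,180,30): print(a,np.round(proj(cend+25*(np.sin(np.radians(a))*np.r_[ex,0]+np.cos(np.radians(a))*np.array([0,0,1]))),1))
a=im[225:256,268:292].min(2)
print(a)
E
```

```text
board ((581.5452270507812, -43.125701904296875), (182.1978302001953, 343.84320068359375), 82.50971221923828)
yaw -7.4902854
roller top [ 5.88870674e+02 -7.89227067e-04  3.73042293e+01] [-28.49802126  97.89705264] 34.61925359667731
roller in board 6.665988739297973 1.6480951143159857
base [481.99313923 313.61507403  39.07256483] ((485.7532653808594, 325.31402587890625), (106.78485107421875, 139.67665100097656), 79.70308685302734)
base [229.66919482 281.96227051  54.36821349] ((226.57778930664062, 299.8140869140625), (155.80673217773438, 197.49227905273438), 72.4432144165039)Traceback (most recent call last):
  File "<stdin>", line 16, in <module>
    return _wrapfunc(a, 'argmax', axis=axis, out=out, **kwds)
    return bound(*args, **kwds)
ValueError: attempt to get argmax of an empty sequence
```

```bash
python3 - <<'E'
from h import *
yaw=np.radians(-7.49)
ex=np.array([np.cos(yaw),np.sin(yaw)]);ay=np.array([-ex[1],ex[0]])
f=bot.grab_frame("top")
w=f["image"][185:240,140:192].astype(int).sum(2); print(np.percentile(w,[0,5,20,40,60,80]))
dark=np.zeros((420,560),np.uint8); dark[185:240,140:192]=(w<w.min()+60)
n,l,st,ce=cv2.connectedComponentsWithStats(dark); k=1+np.argmax(st[1:,4]); p,u,v=cloud(f,l==k)
print("pad",st[k],ce[k],p.mean(0),onplane(f,*ce[k],52.),cv2.minAreaRect(onplane(f,u,v,52.)[:,:2].astype(np.float32)))
A=np.c_[p[:,:2],np.ones(len(p))]; print("slope",np.linalg.lstsq(A,p[:,2],rcond=None)[0])
g=bot.grab_frame("scene"); im=g["image"].astype(int)
F=210/np.tan(np.radians(g["vertical_fov"])/2)
def proj(x):
    q=(np.asarray(x)-g["eye"])@att(g); return q[0]/-q[2]*F+g["cx"],-q[1]/-q[2]*F+g["cy"]
ctr=np.r_[(588.9*ex+34.65*ay),37]; cend=ctr+65*np.r_[ay,0]
print("end face centre px",proj(cend))
for a in range(-180,180,30): print(a,np.round(proj(cend+25*(np.sin(np.radians(a))*np.r_[ex,0]+np.cos(np.radians(a))*np.array([0,0,1]))),1))
print(im[232:256,268:292].min(2))
E
```

```text
[165. 172. 198. 277. 310. 382.]
pad [145 202  30  29 638] [159.5799373  216.03761755] [465.00528172 324.94162371  50.09584548] [464.64905601 324.39301487  52.        ] ((464.7778625488281, 324.19970703125), (67.81534576416016, 74.36058044433594), 78.17191314697266)
slope [-1.95430998e-01  3.99029978e-02  1.28006147e+02]
end face centre px (np.float64(280.7385279169401), np.float64(243.44188755251082))
-180 [281.1 250.6]
-150 [284.3 247.1]
-120 [286.5 242.7]
-90 [287.2 238.4]
-60 [286.2 235.5]
-30 [283.7 234.6]
0 [280.4 236.1]
30 [277.1 239.6]
60 [274.8 244.2]
90 [274.1 248.5]
120 [275.2 251.5]
150 [277.8 252.2]
[[106 109 105 102 100 100 100  98  98 104 112 120 126 126 128 134 132 134
  129 127 124 126 129 129]
 [105 106 107 108 104 105 102  99  94  90  91  92 102 116 122 130 130 129
  126 125 127 132 129 132]
 [101 104 106 105 107 102 102  98  88  72  63  59  68  80  98 118 124 125
  124 126 131 131 131 136]
 [102 105 102 105 109 104 102  89  69  53  49  53  61  65  83  98 109 118
  128 131 132 133 133 134]
 [ 98  98 101 101 105  98  86  69  52  49  58  71  78  89  87  88  99 109
  1
[... 1243 characters left out ...]
67  56  49  51  62  79  81  85  86  84  83  82  89  91 102 111 115
  116 119 124 129 125 120]
 [ 77  76  68  58  49  62  76  78  86  80  84  83  86  94 103 112 111 111
  113 116 123 123 123 120]
 [ 77  77  76  68  61  58  69  79  81  85  85  90  94 102 109 107 110 114
  114 114 116 118 120 121]
 [ 79  79  74  74  70  64  70  75  80  84  93  97 105 111 115 113 113 113
  110 108 111 119 120 116]
 [ 88  87  79  77  76  78  79  84  87  94 101 106 109 113 112 110 113 111
  109 111 114 116 116 108]
 [106 100  93  88  85  95  98 100 107 109 113 112 115 113 114 112 109 107
  105 108 113 112 108  94]
 [116 107 106 105 106 106 114 114 114 114 112 113 112 113 110 106 106 110
  107 113 112 107 100  95]]
```

```bash
cat >> h.py <<'E'
yaw=np.radians(-7.49)
ex=np.array([np.cos(yaw),np.sin(yaw)]);ay=np.array([-ex[1],ex[0]])
def W(a,b,z): return np.r_[a*ex+b*ay,z]
def quat(ydir):
    z=np.array([0,0,-1.]);y=np.r_[ydir,0];q=R.from_matrix(np.c_[np.cross(y,z),y,z]).as_quat();return q[[3,0,1,2]]
def push(a0,b,dist,up=150,rate=30):
    """cage the roller at (a0,b) in board-aligned axes and roll it by dist along ex"""
    o=bot.get_obs(); best=None
    for s in(1,-1):
        j=bot.solve_ik(W(a0,b,up),quat(s*ex))
        if j is not None:
            c=np.abs(j-o["qpos"]).max(); best=min(best,(c,s)) if best else (c,s)
    q=quat(best[1]*ex); bot.move_to(W(a0,b,up),q)
    bot.move_gripper(70); g=bot.get_obs()["finger_gap"]; sl=g/2-25
    print("hit",bot.line_to(W(a0,b,22),rate=100,threshold=6),"gap",g)
    sg=np.sign(dist)
    bot.line_to(W(a0+sg*(sl-3),b,22),rate=40)
    bot.line_to(W(a0+dist+sg*sl,b,22),rate=rate); print("push force",bot.get_obs()["force"])
    bot.line_to(W(a0+dist,b,22),rate=30); bot.dwell(.2); bot.move_gripper(86)
    bot.line_to(W(a0+dist,b,up),rate=150)
E
python3 - <<'E'
from h import *
push(588.9,34.65,54.5)
f=bot.grab_frame("scene"); cv2.imwrite("pics/s1.png",cv2.resize(f["image"][190:280,200:320,::-1],None,fx=5,fy=5,interpolation=cv2.INTER_CUBIC)); print(bot.get_obs()["t"],bot.get_obs()["force"])
E
```

```text
hit False gap 69.94866219920623
push force [0.30538496 0.0334896  0.71812864]
10.7083 [-0.00142335  0.12212528 -0.14130369]
```

View pics/s1.png

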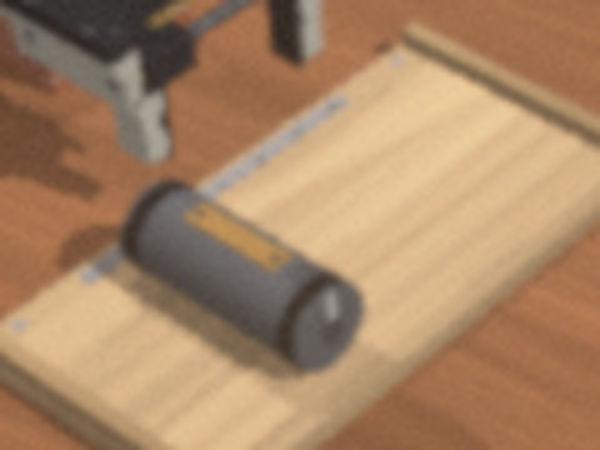

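```bash
cat > m.py <<'E'
from h import *
def angle(name,save=None):
    f=bot.grab_frame(name); s,bb,bm=roller(f,yaw)
    hsv=cv2.cvtColor(f["image"],cv2.COLOR_RGB2HSV); reg=bot.masks_of(f,"roller")[0]["region"]
    core=cv2.erode(reg.astype(np.uint8),np.ones((3,3)))>0
    br=core&(hsv[...,1]>100)&(hsv[...,0]<30); n,l,st,ce=cv2.connectedComponentsWithStats(br.astype(np.uint8))
    k=1+np.argmax(st[1:,4]); v,u=np.nonzero(l==k)
    # ray / cylinder intersection
    E=np.array(f["eye"]); d=world(f,u.astype(float),v.astype(float),np.ones(len(u)))-E
    e3=np.r_[ex,0]; E2=np.array([E@e3-s[0],E[2]-37]); d2=np.c_[d@e3,d[:,2]]
    A=(d2**2).sum(1);B=d2@E2;C=E2@E2-625; D=B*B-A*C; ok=D>0
    t=(-B[ok]-np.sqrt(D[ok]))/A[ok]; p=E2+t[:,None]*d2[ok]
    an=np.degrees(np.arctan2(p[:,0],p[:,1]))
    print(name,"axis",s,"b",bb,"n",len(u),"plate angle mean",an.mean(),"range",np.percentile(an,[2,98]))
    if save: cv2.imwrite(save,cv2.resize(f["image"][110:250,240:340,::-1],None,fx=4,fy=4,interpolation=cv2.INTER_CUBIC))
    return s,bb,an.mean()
E
python3 - <<'E'
from m import *
q=bot.get_obs()["orientation"]
bot.move_to([464.8,324.3,150],q); bot.move_gripper(0)
angle("top","pics/t1.png"); angle("scene"); print(bot.get_obs()["t"])
E
```

```text
top axis [ 6.42445534e+02 -5.02176871e-03  3.77493848e+01] b [-28.69141305  98.37621335] n 119 plate angle mean 0.33561297734773254 range [-16.10827223  17.60296064]
scene axis [6.44495182e+02 5.01139710e-03 3.54046239e+01] b [-26.36334212 101.59896727] n 92 plate angle mean 1.6102877561239943 range [-15.86863559  16.60053808]
13.95
```

View pics/t1.png

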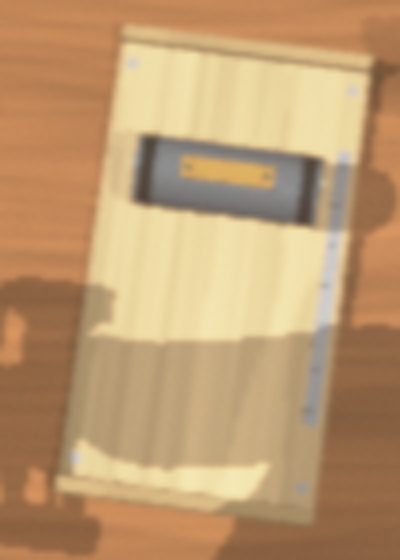

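The small treadle (top px 147–190 × 185–238, measured 107×140 mm) fits the 140×100 base. The other one (px 137–206 × 263–342, 156×197 mm) is the look-alike. The plate faces up within about 2°, so I press now.

```bash
python3 - <<'E'
from m import *
p=[464.8,324.3]
print(bot.get_obs()["finger_gap"]); bot.line_to([*p,62],rate=120)
f0=bot.get_obs()["force"]
hit=bot.line_to([*p,29],rate=20,threshold=18); o=bot.get_obs(); print(hit,o["position"],o["force"]-f0)
bot.dwell(.5); o=bot.get_obs(); print(o["position"],o["force"]-f0)
f=bot.grab_frame("scene"); cv2.imwrite("pics/press.png",cv2.resize(f["image"][220:310,360:450,::-1],None,fx=5,fy=5,interpolation=cv2.INTER_CUBIC))
E
```

```text
0.7051378905219681
True [464.35117012 324.48650913  34.33629998] [-3.5013014  -0.99279574  7.08880364]
[464.35877049 324.5034753   34.27870547] [-2.60505791 -0.15358554  8.16555125]
```

View pics/press.png

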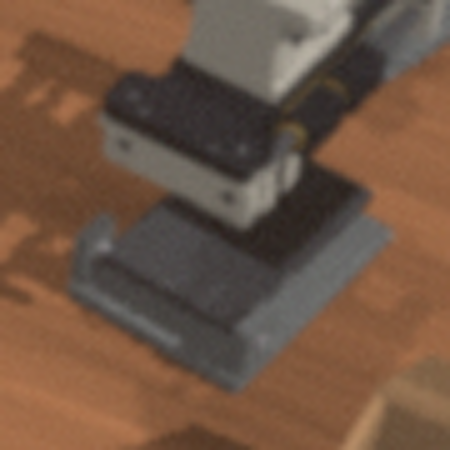

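Down to about 34 mm and the plate looks level. I press slightly harder to be certain of the stop, then release and check.

```bash
python3 - <<'E'
from m import *
p=[464.8,324.3]
for z in(33.6,32.8,32):
    bot.line_to([*p,z],rate=10); o=bot.get_obs(); print(o["position"][2],o["force"])
    if o["force"][2]>17: break
bot.dwell(.4); print(bot.get_obs()["force"])
bot.line_to([*p,200],rate=100); bot.dwell(.5)
bot.line_to([464.8,424.3,220])
angle("top"); f=bot.grab_frame("top")
q=[m for m in bot.masks_of(f,"treadle_pad") if m["box"][1]<240]
for m in q: c,_,_=cloud(f,m["region"]); c=c[c[:,2]<70]; print("treadle",m["confidence"],np.percentile(c[:,2],[5,50,95]))
for t in("bulb1","spare_roller","tile_stack"):
    for m in bot.masks_of(f,t): print(t,m["box"])
print(bot.get_obs()["t"])
E
```

```text
34.232589981417846 [-7.56256976  0.02659363 12.12777896]
34.11495622088046 [-9.3139115  -1.25970839 19.31177223]
[-9.33829003 -0.85081698 19.75857723]
top axis [6.42318178e+02 3.80600393e-03 3.76345386e+01] b [-28.47752817  95.93829826] n 119 plate angle mean 0.6339227623750354 range [-15.8258781   17.93903712]
treadle 0.82 [30.44838189 45.84348408 57.06976701]
bulb1 [359.2, 132.1, 378.4, 150.1]
spare_roller [177.0, 127.6, 199.3, 145.1]
tile_stack [364.8, 185.9, 410.5, 237.9]
21.1167
```

The stop was reached (z stayed at 34.1 mm while the force rose to 19 N). The treadle has sprung back, the plate is still up and nothing else has moved.

```bash
python3 -c "
from workcell import bot
print(bot.sign_off())"
```

```text
the job is handed in; nothing more can be done
None
```

I rolled the roller until its plate faced up to within about 2° and let go of it, then pressed the smaller treadle to its stop and let it spring back; the job is handed in at about 21 s, with no verdict returned.

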